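Check a sprung tension gauge against the cursor of its bench stand

ROBOT

A 6-joint arm with a two-finger parallel gripper is mounted at the origin on the work surface. World frame = base frame: x ahead of the robot, y to its left, z up, the work surface at z = 0. Lengths are in m, angles in rad, forces in N, time in s.
With the tool pointing down it reaches from about 0.375 to 0.825 m from the base axis. Payload 5.5 kg.
Tool frame: the origin (TCP) lies at the very end of the fingers, on their centre line; the grasp point (between the pads) lies 19 mm behind it; y points along the fingers, x is the direction in which the jaws open and shut, and the axes are right-handed (so a half turn about y gives the same grasp; the last joint's range is limited). The gripper opens to 85 mm and grips with 20 to 120 N. Pads are 22 mm wide; open, the fingers measure 114 mm over their backs; the gripper's body (76 mm by 85 mm) begins 54 mm behind the grasp point. The pads swing forward as they close: fully open they stand 13 mm farther back than shut.
Start: joints at [1.123, 0.314, -0.047, 1.21, 0, 1.571], TCP at [0.26, 0.541, 0.231] pointing down, gripper open.
Joint ranges: [-2.67, 2.67], [-0.69, 1.73], [-1.03, 1.25], [-2.08, 2.16], [-1.42, 1.45], [-3.14, 3.14]. Speed limits (rad/s): [2.39, 2.39, 3.01, 3.14, 3.14, 3.14].

INTERFACE

Orientations are given as a unit quaternion [w, x, y, z].
In Python, from cell import ctrl, camera, spot_in gives the robot as it stands.
- The arm moves only by the tool apply_moves, never from a script. Its arguments are lists of equal length, an entry for each row: "offset": the shift along the tool's x, y, z in m, a list of three; "spin": the turn about the tool's y in degrees; "claw": the opening, from 0 (shut) to 1 (fully open). A call has 1 to 12 rows; each row shifts and turns the commanded pose from where the row before left it, along the tool's axes as they then stand; what a row does not reach is not made up. A row lasts 1/12 s, in which the tool goes at most 41.7 mm and 7.16 degrees, less where a joint would pass 70% of its speed; a pose out of reach is approached as far as the arm can. A call is refused whole if a number of a shift passes 0.0417 or a number of a turn 7.16, either way. A call with a gripper value outside its range is refused whole. The fingers move at their own pace and stop on an object; "force" is the grip in N (left out, the last holds). Time passes only in rows, so rows that do not move let the fingers close. It gives the time, the measured TCP pose, the force and the opening at its end, in the units of the state.
- ctrl.read_state(): the state, without advancing time (a new reading comes with each control period).
- camera(name): name is "scene" or "top" or "wrist"; returns a dict with "color" (384x512x3 uint8, red, green, blue), "K" (3x3 intrinsics, pixels), "R" (3x3) and "t" (3): a world point X has camera coordinates R X + t. Camera axes: x right, y down, z forward; pixel columns grow to the right and rows downward; lengths in m; the calibration is good to about 2 mm. A picture is of the moment at which its call begins. There is no depth.
- ctrl.hand_in(): hands the job in, once; it reports no verdict.
Trained networks look in the newest picture that a camera, given by its name, has taken for a name from the list of things; names that differ only in an ending like _2 or _b are one class to them, and where a whole thing is asked for, a point or a joint stands for the part that bears it (a point fixed in the world has none). Each returns a list of dicts, best first, with "p" (0 to 1); they miss things now and then, are a little off and sometimes report something else, mostly with a low value. They report only what shows in the picture. A call takes as long as a camera call.
- spot_in(camera, name): "bbox" ([centre column, centre row, width, height] in pixels, round what is visible of it).
The state is a dict: "time": time; "joint_pos": joint angles; "dq": joint speeds; "joint_torque": joint torques, N m; "ee_pos": TCP position; "orientation": TCP orientation; "contact_force": force on the tool from outside, world axes, zero at the start; "moment": the same for the moment, N m; "opening": finger opening in m.
Only numpy, scipy, OpenCV 4.12 (cv2) and the standard library are available. Lean on these libraries where they do the work, as an engineer would, in place of code of your own. Each camera call takes 0.05 s, during which the arm holds its last target. There are 200 camera calls.

TASK

First clear the wooden offcut out of the gauge stand's cradle and lay it flat on top of the pile of slats; then lower the spring gauge into the cradle, its rod in the slot of the front wall and its pull grip over the aluminium keel, and let go. Now take the pull grip, draw it out until its middle is in line with the cursor's two pointer posts (not well past them), hold it there for about two seconds, ease it gently back home and let go, leaving the gauge lying in the cradle. Drop nothing, and leave the tape roll, the screw box and the glue jar where they are.

Things in the scene. Friction and masses are not known exactly. Their poses are not given: they have to be found in the camera images.
- gauge: Loose spring gauge, about 0.26 kg (varies), lying on the bench. Housing: grey box with black end caps, 120 mm long (x), 30 wide (y), 30 high (z), flat underneath, white scale strip on top. Origin: centre of the housing's underside. A steel rod, 8 in diameter, leaves the -x end 15 above the underside and carries the black pull grip.
- pull_grip (a point): Centre of the gauge's pull grip: a black block 24 mm long (along the gauge's x), 30 wide (y), 22 high (z) on the rod's end. Home, it is 115 from the gauge's origin along the gauge's -x and 15 above the underside (43 of free rod between grip and housing). Axes as the gauge's; pulled, it moves along the gauge's -x.
- plunger (a joint): Travel of the gauge's rod and grip in m: 0 fully home, 0.075 at the outer stop. A spring pulls it home with about 3 N at 0, rising 1.4 N per 10 mm (about 8 to 11 N at the cursor), lightly damped; let go when out, it snaps back.
- stand: Fixed gauge stand; place and yaw vary. Origin: on the bench under the cradle's centre. Base 12 mm thick, x -210 to 90, 150 wide. A wooden beam, x -75 to 75, 20 wide, top 80 above the bench, is the cradle's floor. Ahead of it, x -95 to -204, an aluminium keel, 20 wide, top 82.5 above the bench, runs under the pull grip. Gauge axes go along the stand's.
- seat (a point): Centre of the beam's top, axes as the stand's: the gauge's origin belongs here, pull grip to -x (play 5 mm each way in x, 4 in y; pulled, the housing slides up to the front wall). Steel cheeks at the beam's ends (x 41 to 65 either way), 38 apart, rise 12, with flared lips 63 over all rising 24. Between them the beam's sides are free for fingers. Back wall: x 65 to 73, rising 12.
- front_slot (a point): Middle of the floor of the slot in the cradle's steel front wall, 80 mm above the bench, axes as the stand's. The wall is 8 thick (along x), 65 to 73 from the stand's origin along -x, and rises 25 above the beam; its slot for the rod is 16 wide and open at the top.
- cursor: Dark steel cursor, clamped across the keel: two thin upright pointer posts 6 mm square, 69 either side of the stand's middle line, tops 95 above the bench, each on a low arm (top 42) from the keel. Origin: midway between the posts' tops, 155 to 178 along -x from the stand's origin; axes as the stand's. The grip is at the mark when its centre lies on the line between the posts.
- offcut: Loose beech offcut, 100 long (x) x 30 wide (y) x 26 high (z), 0.06 kg, lying at first on the beam in the cradle, lengthwise. Origin: centre of its underside.
- pile: Pile of slats, steady and heavy, 150 long (x) x 89 wide (y) x 70 high. Origin: on the bench under its centre. Place and yaw vary.
- pile_top (a point): Centre of the pile's flat top, 70 above the bench, axes as the pile's.
- tape_roll: Bystander: loose roll of paper tape lying flat close beside the gauge, 90 outside diameter, 48 high. Origin: centre of underside.
- screw_box: Bystander: loose cardboard box close to the gauge's other side, 75 x 60 x 60 high. Origin: centre of underside.
- glue_jar: Bystander: loose white jar beside the stand, 64 in diameter, 90 high. Origin: centre of underside.

How it is judged:
By the outcome, as a careful person would: the job done as asked, in the order asked, and still so for the second after the job is handed in, with the robot touching nothing.
It also fails if it takes over 72 s, if anything falls off the work surface, if the arm or the gripper's body presses on something with over 40 N, if the wrist force passes 120 N, or if a joint passes its speed limit or range.

## Working session

There is one attempt and no reset: what is moved stays moved. The work goes in short steps, Python scripts to look and compute and a tool call to move; the robot and the scene stay as the last step left them, time stands still between calls to the robot, and variables do not carry over. Pictures are saved under pics/ and viewed, about 8 in all and at most 12, crops included, and the job is handed in when it is done.

Besides the shell and the picture viewer there is one more tool, called after "Emit:" as name([rows], argument=value, ...), one row to a line, values as JSON. apply_moves: Moves the arm, as the interface text tells. Its arguments: {"type":"object","properties":{"offset":{"type":"array","items":{"type":"array","items":{"type":"number"}}},"spin":{"type":"array","items":{"type":"number"}},"claw":{"type":"array","items":{"type":"number"}},"force":{"type":"number"}},"required":["offset","spin","claw"]}

```bash
ls; mkdir -p pics
python3 - <<'E'
from cell import ctrl,camera,spot_in
import cv2,numpy as np
s=ctrl.read_state(); print(s)
for c in ["scene","top"]:
    d=camera(c); cv2.imwrite(f"pics/{c}0.png",d["color"][:,:,::-1]); np.savez(f"{c}0.npz",**d)
    print(c,d["K"].tolist(),d["R"].round(4).tolist(),d["t"].round(4).tolist())
    for n in ["gauge","pull_grip","stand","cursor","offcut","pile","tape_roll","screw_box","glue_jar"]:
        print(n,[(np.round(x["bbox"],1).tolist(),round(x["p"],2)) for x in spot_in(c,n)[:2]])
a=cv2.imread("pics/top0.png");
cv2.imwrite("pics/top0b.png",cv2.resize(a,(800,600),interpolation=cv2.INTER_CUBIC))
E
```

```text
pics
{'time': 0.0, 'joint_pos': array([ 1.12302288e+00,  3.14223011e-01, -4.80913988e-02,  1.21020285e+00,
        2.27717879e-05,  1.57080310e+00]), 'dq': array([ 9.81308127e-05,  8.30435198e-04,  8.67427406e-04, -2.13942966e-04,
       -8.75087625e-04,  1.09788525e-03]), 'joint_torque': array([-1.87505971e-04, -5.39590502e+01,  3.39745975e+01,  1.90578809e-02,
       -7.01858198e-05, -9.63920741e-06]), 'ee_pos': array([0.25951459, 0.54032171, 0.23043098]), 'orientation': array([-0.59821534,  0.59884966,  0.37598896, -0.37702757]), 'contact_force': array([ 0.31049535,  0.09379763, -0.04037998]), 'moment': array([-0.02439235, -0.02682299,  0.03486622]), 'opening': 0.08524306725900985}
scene [[421.84249710480896, 0.0, 250.6720206031841], [0.0, 421.84249710480896, 190.50526840304295], [0.0, 0.0, 1.0]] [[-0.7384, 0.6744, -0.0036], [0.4927, 0.5358, -0.6857], [-0.4605, -0.5081, -0.7279]] [0.4077, -0.1527, 1.3142]
gauge [([191.1, 164.4, 62.9, 22.0], 0.8)]
pull_grip [([277.4, 282.6, 119.7, 132.9], 0.26)]
stand [([278.2, 284.2, 119.8, 140.9], 0.92), ([167.1, 155.9, 15.6, 15.1], 0.65)]
cursor
[... 232 characters left out ...]
, 39.2, 31.0], 0.98)]
glue_jar [([321.2, 244.1, 28.4, 41.0], 0.83), ([191.1, 163.9, 62.9, 24.9], 0.67)]
top [[382.0717517003092, 0.0, 253.37320686951094], [0.0, 382.0717517003092, 192.38110226455964], [0.0, 0.0, 1.0]] [[-0.0015, -0.9999, -0.0115], [-0.9997, 0.0018, -0.0264], [0.0264, 0.0115, -0.9996]] [-0.0392, 0.4853, 1.2212]
gauge [([339.1, 187.8, 53.1, 33.0], 0.84)]
pull_grip []
stand [([201.8, 159.4, 96.9, 68.9], 0.93)]
cursor []
offcut [([182.1, 149.8, 35.2, 23.7], 0.61)]
pile [([143.9, 210.0, 48.0, 58.0], 0.84), ([353.2, 220.1, 28.0, 25.5], 0.2)]
tape_roll []
screw_box [([317.8, 157.2, 27.8, 21.8], 0.77), ([144.1, 213.3, 47.2, 56.0], 0.51)]
glue_jar [([191.6, 199.0, 22.1, 23.4], 0.63)]
```

View pics/top0b.png

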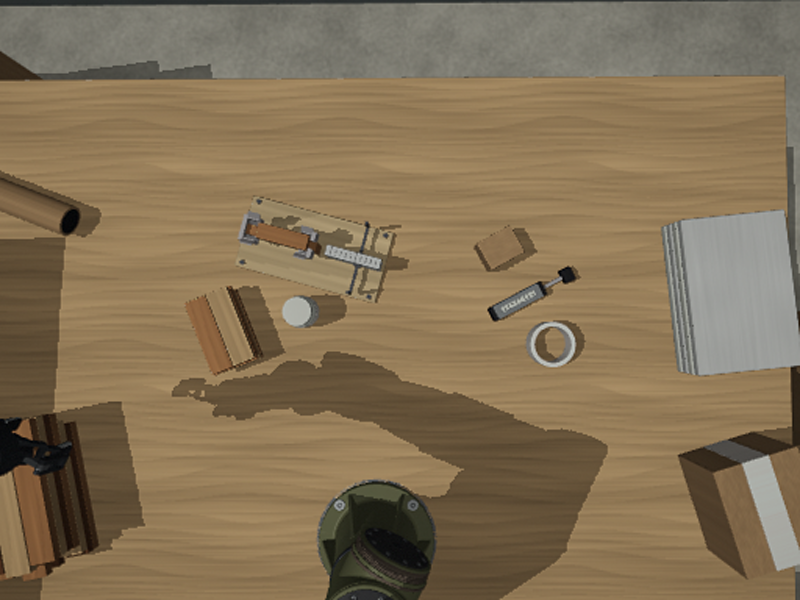

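View pics/scene0.png

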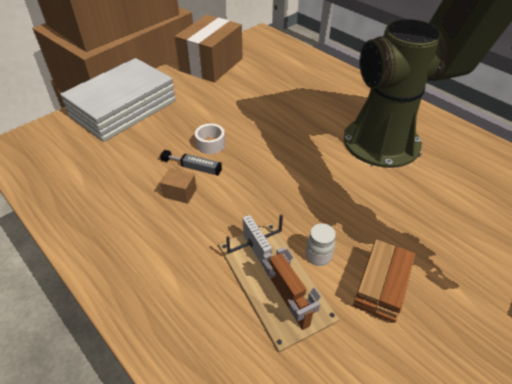

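The top view shows the stand at upper left, with the offcut at about (280,237) in the 800-px picture and the keel and cursor to its right. The pile top is at (224,330) and the jar at (298,311). The gauge housing is at (518,300) with its grip at (568,274), the screw box above it and the tape below. The scene view agrees. I'll compute rough poses and the first approach.

```bash
cat > h.py <<'E'
import numpy as np,cv2
from scipy.spatial.transform import Rotation as Ro
from cell import ctrl,camera,spot_in
def back(d,uv,z):
    "pixel (full-res 512x384) -> world point at height z"
    K,R,t=d["K"],d["R"],d["t"]
    r=R.T@np.linalg.inv(K)@np.array([uv[0],uv[1],1.]); c=-R.T@t
    return c+r*(z-c[2])/r[2]
def proj(d,X):
    p=d["K"]@(d["R"]@np.asarray(X,float)+d["t"]); return p[:2]/p[2]
def rot():
    s=ctrl.read_state(); q=s["orientation"]; return s,Ro.from_quat(q[[1,2,3,0]]).as_matrix()
def plan(pos,xdir_deg):
    "spin first, then total shift in the tool axes after the spin; xdir = world heading of tool x mod 180"
    s,R=rot(); h=np.degrees(np.arctan2(R[1,0],R[0,0]))
    dh=(xdir_deg-h+90)%180-90
    sp=-dh  # tool y down: +spin turns heading negative
    R2=R@Ro.from_euler('y',sp,degrees=True).as_matrix()
    print("t",round(s["time"],2),"pos",s["ee_pos"].round(4),"head",round(h,1),"tilt",R[:,1].round(3),"F",s["contact_force"].round(1),"open",round(s["opening"],4),"q6",s["joint_pos"][5].round(2))
    print("spin",round(sp,2),"then shift mm",(R2.T@(np.asarray(pos)-s["ee_pos"])*1000).round(1))
def snap(c,name,crop=None,sc=1.5):
    d=camera(c); im=d["color"][:,:,::-1]
    if crop: im=im[crop[1]:crop[3],crop[0]:crop[2]]
    cv2.imwrite(f"pics/{name}.png",cv2.resize(im,None,fx=sc,fy=sc,interpolation=cv2.INTER_CUBIC)); np.savez(name+".npz",**d)
    return d
E
python3 - <<'E'
from h import *
d=dict(np.load("top0.npz")); f=1.5625
P=lambda u,v,z: back(d,(u/f,v/f),z)
def show(n,u,v,z): p=P(u,v,z); print(n,p.round(4)); return p
hd=lambda a,b: round(np.degrees(np.arctan2(*(b-a)[[1,0]])),1)
show("offcut",280,236,.106)
k1=show("keelR",382,264,.0825);k0=show("keelL",325,250,.0825);print("stand heading",hd(k1,k0))
b=[show("base",*c,.012) for c in [(258,196),(378,302)]]
c=[P(*x,.07) for x in [(187,302),(228,287),(262,357),(220,373)]]
print("pile",np.mean(c,0).round(4),"heading",hd(c[0],c[3]),hd(c[1],c[2]))
g=show("gauge",518,300,.03); gr=show("grip",568,274,.022);print("gauge heading",hd(gr,g))
show("tape",552,344,.048);show("box",500,248,.06)
show("jar",298,311,.09)
print(rot()[1].round(3))
plan([.57,.15,.28],60)
E
```

```text
offcut [0.6057 0.1787 0.106 ]
keelR [ 0.554  -0.0142  0.0825]
keelL [0.5814 0.0962 0.0825]
stand heading 76.0
base [0.7013 0.2438 0.012 ]
base [ 0.4823 -0.0034  0.012 ]
pile [0.4274 0.2946 0.07  ] heading -154.6 -153.8
gauge [ 0.4854 -0.2859  0.03  ]
grip [ 0.5381 -0.3888  0.022 ]
gauge heading 117.1
tape [ 0.3978 -0.3488  0.048 ]
box [ 0.5869 -0.2455  0.06  ]
jar [0.4634 0.1468 0.09  ]
[[ 0.433  0.    -0.901]
 [ 0.901  0.     0.433]
 [ 0.    -1.    -0.   ]]
t 1.0 pos [0.2598 0.5409 0.2313] head 64.3 tilt [ 0.  0. -1.] F [ 0.2  0.  -0.2] open 0.0856 q6 1.57
spin 4.34 then shift mm [-183.4  -48.7 -464.1]
```

Emit:
apply_moves([
  [0, 0, 0],
  [0, 0, 0],
  [0, 0, 0],
  [0, 0, 0],
  [0, 0, 0],
  [0, 0, 0],
  [0, 0, 0],
  [0, 0, 0],
  [0, 0, 0],
  [0, 0, 0],
  [0, 0, 0],
], spin=[7.1, 7.1, 7.1, 7.1, 7.1, 7.1, 7.1, 7.1, 7.1, 7.1, 7.1], claw=[0.7, 0.7, 0.7, 0.7, 0.7, 0.7, 0.7, 0.7, 0.7, 0.7, 0.7], force=40)

```text
time: 1.92
ee_pos: [0.2598, 0.5408, 0.2313]
orientation: [-0.702, 0.702, -0.087, 0.087]
contact_force: [-0.1, -0.0, -0.3]
opening: 0.0599
```

Emit:
apply_moves([
  [0.034, 0, -0.022],
  [0.034, 0, -0.022],
  [0.034, 0, -0.022],
  [0.034, 0, -0.022],
  [0.034, 0, -0.022],
  [0.034, 0, -0.022],
  [0.034, 0, -0.022],
  [0.034, 0, -0.022],
  [0.034, 0, -0.022],
  [0.034, 0, -0.022],
  [0.034, 0, -0.022],
  [0.034, 0, -0.022],
], spin=[0, 0, 0, 0, 0, 0, 0, 0, 0, 0, 0, 0], claw=[0.7, 0.7, 0.7, 0.7, 0.7, 0.7, 0.7, 0.7, 0.7, 0.7, 0.7, 0.7])

```text
time: 2.92
ee_pos: [0.5944, 0.1857, 0.2315]
orientation: [0.702, -0.702, 0.085, -0.085]
contact_force: [1.4, 0.5, 0.1]
opening: 0.06
```

Run:
```python
from h import *
d=snap("wrist","w1")
plan([.606,.179,.231],-14)
print("cam",(-d["R"].T@d["t"]).round(3), d["R"][2].round(3))
```

```text
t 2.97 pos [0.5992 0.18   0.2311] head -14.1 tilt [ 0.004 -0.004 -1.   ] F [ 3.3 -2.9  0.1] open 0.0597 q6 2.11
spin -0.08 then shift mm [6.8 0.1 0.6]
cam [0.613 0.266 0.375] [-0.075 -0.31  -0.948]
```

View pics/w1.png

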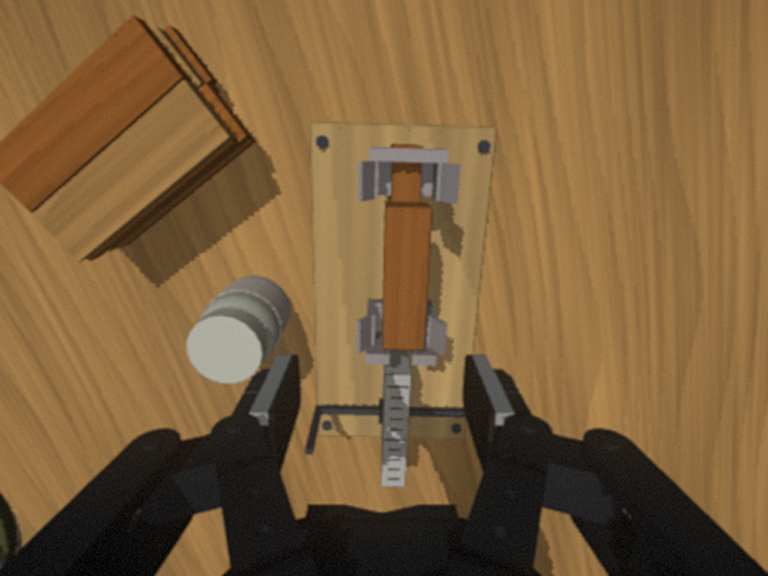

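The wrist view shows the stand square on. The offcut top runs from (388,204) to (424,350) in 1.5x pixels, the keel tip is at (394,486), the base's back edge runs from (312,123) to (495,128), and the pile is at upper left.

Run:
```python
from h import *
d=dict(np.load("w1.npz")); P=lambda u,v,z: back(d,(u/1.5,v/1.5),z)
hd=lambda a,b: round(np.degrees(np.arctan2(*(b-a)[[1,0]])),2)
a,b,c,e=[P(*x,.106) for x in [(388,204),(431,206),(424,350),(383,349)]]
print("offcut",((a+b+c+e)/4).round(4),hd(e,a),hd(c,b),np.linalg.norm(a-e).round(4),np.linalg.norm(a-b).round(4))
k=P(394,486,.0825);k2=P(398,365,.0825);print("keel",k.round(4),k2.round(4),hd(k,k2))
p,q=P(312,123,.012),P(495,128,.012);m=(p+q)/2;print("base back",m.round(4),hd(p,q),np.linalg.norm(p-q).round(4))
print("axis base->keel tip",hd(k,m),np.linalg.norm((m-k)[:2]).round(4))
u=(m-k)[:2]/np.linalg.norm((m-k)[:2]); s1=m[:2]-.09*u; s2=k[:2]+.204*u; print("stand",s1.round(4),s2.round(4))
pl=[P(*x,.07) for x in [(137,17),(250,137),(82,260)]]
print("pile",[x.round(4) for x in pl], hd(pl[2],pl[1]),hd(pl[1],pl[0]),np.linalg.norm(pl[1]-pl[0]))
plan([*((a+b+c+e)/4)[:2],.077],-14)
```

```text
offcut [0.6082 0.1752 0.106 ] 74.49 75.52 0.1009 0.027
keel [ 0.5566 -0.0109  0.0825] [0.5865 0.1024 0.0825] 75.23
base back [0.6333 0.2716 0.012 ] -15.28 0.146
axis base->keel tip 74.81 0.2928
stand [0.6098 0.1848] [0.6101 0.186 ]
pile [array([0.4831, 0.3721, 0.07  ]), array([0.5277, 0.2884, 0.07  ]), array([0.3786, 0.2365, 0.07  ])] 19.18 118.08 0.09491490305854905
t 2.97 pos [0.5992 0.18   0.2311] head -14.1 tilt [ 0.004 -0.004 -1.   ] F [ 3.3 -2.9  0.1] open 0.0597 q6 2.11
spin -0.08 then shift mm [  9.1 154.1  -2.1]
```

Emit:
apply_moves([
  [0.01, 0.01, 0.002],
  [0, 0.04, 0],
  [0, 0.04, 0],
  [0, 0.04, 0],
  [0, 0.024, 0],
  [0, 0, 0],
  [0, 0, 0],
  [0, 0, 0],
  [0, 0, 0],
  [0, 0, 0],
  [0, 0, 0],
], spin=[0.9, 0, 0, 0, 0, 0, 0, 0, 0, 0, 0], claw=[0.7, 0.7, 0.7, 0.7, 0.7, 0.7, 0.2, 0.2, 0.2, 0.2, 0.2], force=40)

```text
time: 3.88
ee_pos: [0.6052, 0.1877, 0.0797]
orientation: [0.702, -0.701, 0.089, -0.091]
contact_force: [0.0, 0.5, 6.1]
opening: 0.0298
```

Run:
```python
from h import *
plan([.609,.180,.077],-15)
```

```text
t 3.88 pos [0.6052 0.1877 0.0797] head -14.6 tilt [ 0.004  0.002 -1.   ] F [0.  0.5 6.1] open 0.0298 q6 2.13
spin 0.35 then shift mm [ 5.7  2.7 -6.5]
```

Emit:
apply_moves([
  [0, -0.03, 0],
  [0, -0.04, 0],
  [-0.0343, -0.03, 0.0092],
  [-0.0343, 0, 0.0092],
  [-0.0343, 0, 0.0092],
  [-0.0343, 0, 0.0092],
  [-0.0343, 0, 0.0092],
  [-0.0343, 0, 0.0092],
  [0, 0, 0],
  [0, 0, 0],
  [0, 0, 0],
  [0, 0, 0],
], spin=[0, 0, 0, 0, 0, 0, 0, 0, -6.9, -6.9, -6.9, -6.9], claw=[0.2, 0.2, 0.2, 0.2, 0.2, 0.2, 0.2, 0.2, 0.2, 0.2, 0.2, 0.2])

```text
time: 4.88
ee_pos: [0.4215, 0.291, 0.1752]
orientation: [0.703, -0.702, -0.083, 0.082]
contact_force: [-0.3, 0.4, -0.3]
opening: 0.0296
```

Emit:
apply_moves([
  [0, 0, 0],
  [0, 0, 0],
  [0, 0, 0],
  [0, 0, 0],
  [0, 0, 0],
  [0, 0, 0],
  [0, 0, 0],
], spin=[-6.9, -6.9, -6.9, -6.9, -6.9, -6.9, -6.9], claw=[0.2, 0.2, 0.2, 0.2, 0.2, 0.2, 0.2])

```text
time: 5.47
ee_pos: [0.4218, 0.2907, 0.175]
orientation: [0.607, -0.607, -0.362, 0.362]
contact_force: [-0.4, -0.0, -0.9]
opening: 0.0296
```

Emit:
apply_moves([
  [0, 0, 0],
  [0, 0, 0],
  [0, 0, 0],
  [0, 0, 0],
  [0, 0, 0],
  [0, 0, 0],
  [0, 0, 0],
  [0, 0, 0],
  [0, 0, 0],
], spin=[-6.9, -6.9, -6.9, -6.9, -6.9, -6.9, -6.9, -6.9, 0], claw=[0.2, 0.2, 0.2, 0.2, 0.2, 0.2, 0.2, 0.2, 0.2])

```text
time: 6.22
ee_pos: [0.4218, 0.2907, 0.1749]
orientation: [-0.371, 0.372, 0.602, -0.601]
contact_force: [0.5, -0.0, -0.8]
opening: 0.0295
```

Run:
```python
from h import *
d=snap("wrist","w2")
plan([.4175,.2897,.0697],116.4)
print(spot_in("wrist","pile")[:1],spot_in("wrist","offcut")[:1])
```

```text
t 6.27 pos [0.4217 0.2907 0.1748] head 116.3 tilt [ 0.001  0.001 -1.   ] F [-0.7 -0.  -1. ] open 0.0291 q6 0.14
spin -0.1 then shift mm [  1.  105.1   4.4]
[{'bbox': [270.7, 175.1, 112.0, 134.0], 'p': 0.93}] [{'bbox': [253.6, 257.5, 64.1, 156.7], 'p': 0.61}]
```

View pics/w2.png

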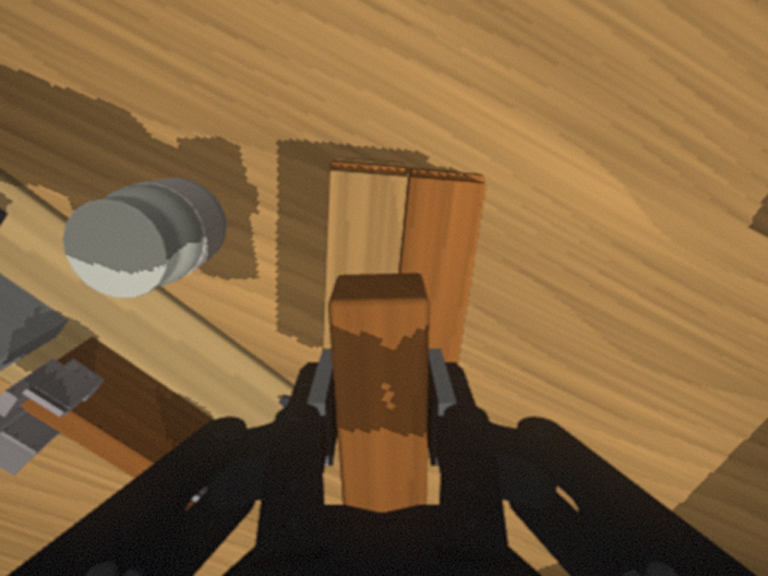

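The offcut is held level between the pads, its far end at y≈300. The pile's far edge runs from (331,168) to (484,180).

Run:
```python
from h import *
d=dict(np.load("w2.npz")); P=lambda u,v,z: back(d,(u/1.5,v/1.5),z)
hd=lambda a,b: round(np.degrees(np.arctan2(*(b-a)[[1,0]])),2)
a,b=P(331,168,.07),P(484,181,.07);l=P(324,345,.07);r=P(462,360,.07)
print(a.round(4),b.round(4),np.linalg.norm(a-b),"long",hd(a,l),hd(b,r),"short",hd(a,b))
zt=.1748-.0797+.106; e1,e2=P(331,300,zt),P(428,302,zt);n1,n2=P(345,509,zt),P(426,509,zt)
print("offcut far",((e1+e2)/2).round(4),"near",((n1+n2)/2).round(4),np.linalg.norm(e1-e2))
for th in (22,24,26):
  t=np.radians(th+180); print(th,((a+b)/2)[:2]+.075*np.array([np.cos(t),np.sin(t)]))
```

```text
[0.374  0.2363 0.07  ] [0.3417 0.3169 0.07  ] 0.08686379639228899 long 22.06 23.79 short 111.84
offcut far [0.3878 0.2741 0.2011] near [0.4574 0.3111 0.2011] 0.028523833159142385
22 [0.28829359 0.24849932]
24 [0.28931647 0.24608957]
26 [0.29042283 0.24371698]
```

Emit:
apply_moves([
  [0.008, 0.02, 0.002],
  [0, 0.03, 0],
  [0, 0.03, 0],
  [0, 0.015, 0],
  [0, 0.006, 0],
  [0, 0.0025, 0],
  [0, 0, 0],
  [0, 0, 0],
], spin=[3.5, 0, 0, 0, 0, 0, 0, 0], claw=[0.2, 0.2, 0.2, 0.2, 0.2, 0.2, 0.2, 0.2])

```text
time: 7.03
ee_pos: [0.4172, 0.2975, 0.0719]
orientation: [-0.39, 0.391, 0.59, -0.589]
contact_force: [-1.2, 0.2, -1.2]
opening: 0.0293
```

Emit:
apply_moves([
  [0, 0.001, 0],
  [0, 0.001, 0],
  [0, 0, 0],
], spin=[0, 0, 0], claw=[0.2, 0.2, 0.2])

```text
time: 7.28
ee_pos: [0.4172, 0.2976, 0.0698]
orientation: [-0.39, 0.391, 0.59, -0.589]
contact_force: [-1.0, -0.4, 4.4]
opening: 0.0295
```

Emit:
apply_moves([
  [0, 0, 0],
  [0, 0, 0],
  [0, 0, 0],
  [0, 0, 0],
  [0, -0.02, 0],
  [0, -0.04, 0],
  [0, -0.04, 0],
  [0, -0.04, 0],
], spin=[0, 0, 0, 0, 0, 0, 0, 0], claw=[0.4, 0.5, 0.6, 0.6, 0.6, 0.6, 0.6, 0.6])

```text
time: 7.95
ee_pos: [0.4155, 0.2963, 0.2098]
orientation: [0.391, -0.39, -0.589, 0.59]
contact_force: [0.9, -0.1, 0.3]
opening: 0.0514
```

Emit:
apply_moves([
  [-0.0376, 0, 0.0109],
  [-0.0376, 0, 0.0109],
  [-0.0376, 0, 0.0109],
  [-0.0376, 0, 0.0109],
  [-0.0376, 0, 0.0109],
  [-0.0376, 0, 0.0109],
  [-0.0376, 0, 0.0109],
  [-0.0376, 0, 0.0109],
  [-0.0376, 0, 0.0109],
  [-0.0376, 0, 0.0109],
  [-0.0376, 0, 0.0109],
  [-0.0376, 0, 0.0109],
], spin=[0, 0, 0, 0, 0, 0, 0, 0, 0, 0, 0, 0], claw=[0.6, 0.6, 0.6, 0.6, 0.6, 0.6, 0.6, 0.6, 0.6, 0.6, 0.6, 0.6])

```text
time: 8.95
ee_pos: [0.4713, -0.1716, 0.2087]
orientation: [-0.391, 0.391, 0.589, -0.589]
contact_force: [1.3, 0.3, -0.3]
opening: 0.0512
```

Emit:
apply_moves([
  [-0.0376, 0, 0.0109],
  [-0.0376, 0, 0.0109],
  [-0.0376, 0, 0.0109],
  [0, 0, 0],
  [0, 0, 0],
  [0, 0, 0],
  [0, 0, 0],
  [0, 0, 0],
  [0, 0, 0],
  [0, 0, 0],
  [0, 0, 0],
  [0, 0, 0],
], spin=[0, 0, 0, 7.1, 7.1, 7.1, 7.1, 7.1, 7.1, 7.1, 7.1, 7.1], claw=[0.6, 0.6, 0.6, 0.6, 0.6, 0.6, 0.6, 0.6, 0.6, 0.6, 0.6, 0.6])

```text
time: 9.95
ee_pos: [0.4853, -0.2862, 0.2084]
orientation: [0.644, -0.644, -0.291, 0.292]
contact_force: [0.1, 0.9, 0.4]
opening: 0.0513
```

Emit:
apply_moves([
  [0, 0, 0],
  [0, 0, 0],
  [0, 0, 0],
  [0, 0, 0],
], spin=[7.1, 7.1, 7.1, 0], claw=[0.6, 0.6, 0.6, 0.6])

```text
time: 10.28
ee_pos: [0.4853, -0.2862, 0.2085]
orientation: [0.687, -0.687, -0.168, 0.169]
contact_force: [-0.5, -0.1, 0.1]
opening: 0.051
```

Run:
```python
from h import *
d=snap("wrist","w3")
plan([.4854,-.2859,.19],27)
print(spot_in("top","offcut")) if camera("top") else 0
```

```text
t 10.33 pos [ 0.4853 -0.2862  0.2085] head 27.9 tilt [-0.  0. -1.] F [-0.2 -0.6  0.2] open 0.0511 q6 0.55
spin 0.88 then shift mm [ 0.2 18.5  0.2]
[{'bbox': [140.9, 211.8, 23.5, 40.0], 'p': 0.87}, {'bbox': [346.3, 218.2, 14.6, 23.1], 'p': 0.2}]
```

View pics/w3.png

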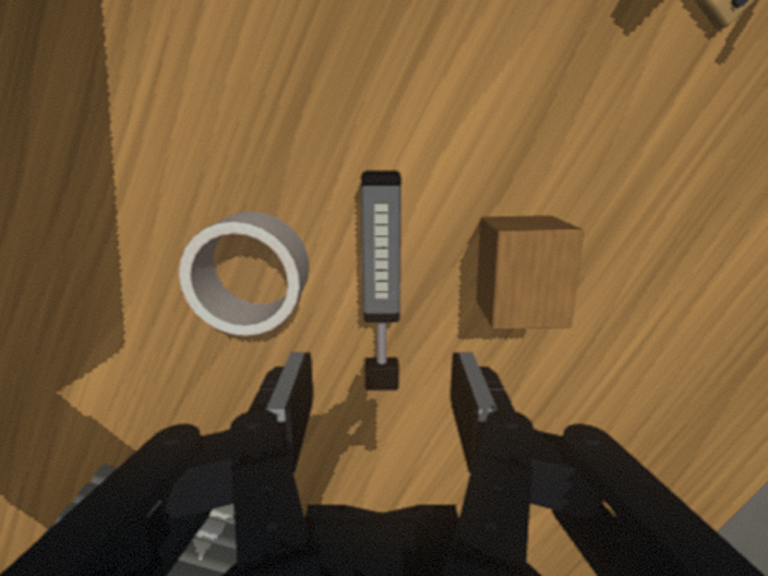

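The gauge is vertical in view, its housing top from (381,173) to (382,318) and its grip at (382,372). The tape's nearest edge is at x≈308 and the box's at x≈480. The offcut was detected on the pile from the top camera (141,212).

Run:
```python
from h import *
d=dict(np.load("w3.npz")); P=lambda u,v,z: back(d,(u/1.5,v/1.5),z)
hd=lambda a,b: round(np.degrees(np.arctan2(*(b-a)[[1,0]])),2)
b,f=P(381,175,.03),P(382,320,.03); g=P(382,370,.026)
print("housing",((b+f)/2).round(4),np.linalg.norm(b-f),hd(f,b),"grip",g.round(4),hd(g,b),np.linalg.norm((g-b)[:2]))
c=g[:2]+.115*(b-g)[:2]/np.linalg.norm((b-g)[:2]);print(c)
print("tape near",P(308,270,.024).round(4),"box near",P(480,290,.02).round(4))
m=(np.r_[c]+((b+f)/2)[:2])/2
plan([*m,.004],hd(g,b)-90)
```

```text
housing [ 0.4851 -0.2859  0.03  ] 0.11543104165334166 117.92 grip [ 0.5346 -0.3801  0.026 ] 117.82 0.16411826011961114
[ 0.48095718 -0.27835387]
tape near [ 0.4406 -0.328   0.024 ] box near [ 0.5733 -0.2797  0.02  ]
t 10.43 pos [ 0.4854 -0.2862  0.2086] head 27.9 tilt [-0.  0. -1.] F [-0.3 -0.7  0.8] open 0.0515 q6 0.55
spin 0.11 then shift mm [-2.000e-01  2.046e+02  4.700e+00]
```

Emit:
apply_moves([
  [0, 0.04, 0.001],
  [0, 0.04, 0],
  [0, 0.04, 0],
  [0, 0.04, 0],
  [0, 0.03, 0],
  [0, 0.0125, 0],
  [0, 0, 0],
  [0, 0, 0],
  [0, 0, 0],
  [0, 0, 0],
  [0, 0, 0],
  [0, 0, 0],
], spin=[0, 0, 0, 0, 0, 0, 0, 0, 0, 0, 0, 0], claw=[0.6, 0.6, 0.6, 0.6, 0.6, 0.6, 0.6, 0.6, 0.2, 0.2, 0.2, 0.2], force=60)

```text
time: 11.43
ee_pos: [0.4866, -0.2863, 0.0082]
orientation: [-0.686, 0.687, 0.171, -0.169]
contact_force: [-0.5, 0.4, 6.7]
opening: 0.0288
```

Emit:
apply_moves([
  [0, 0, 0],
  [0, -0.02, 0],
  [0, -0.04, 0],
  [0, -0.04, 0],
  [0, -0.04, 0],
  [0, -0.04, 0],
  [0, 0, 0],
  [0, 0, 0],
], spin=[0, 0, 0, 0, 0, 0, 0, 0], claw=[0.2, 0.2, 0.2, 0.2, 0.2, 0.2, 0.2, 0.2])

```text
time: 12.1
ee_pos: [0.4869, -0.2864, 0.1894]
orientation: [-0.685, 0.688, 0.171, -0.168]
contact_force: [0.6, 0.1, -3.9]
opening: 0.0284
```

Run:
```python
from h import *
d=snap("wrist","w4")
plan([.610,.1855,.19],-15)
```

```text
t 12.15 pos [ 0.4853 -0.2855  0.1869] head 27.8 tilt [ 0.002 -0.001 -1.   ] F [-0.3 -0.1 -3.6] open 0.0288 q6 0.55
spin 42.75 then shift mm [ -1.4  -3.3 487.2]
```

View pics/w4.png

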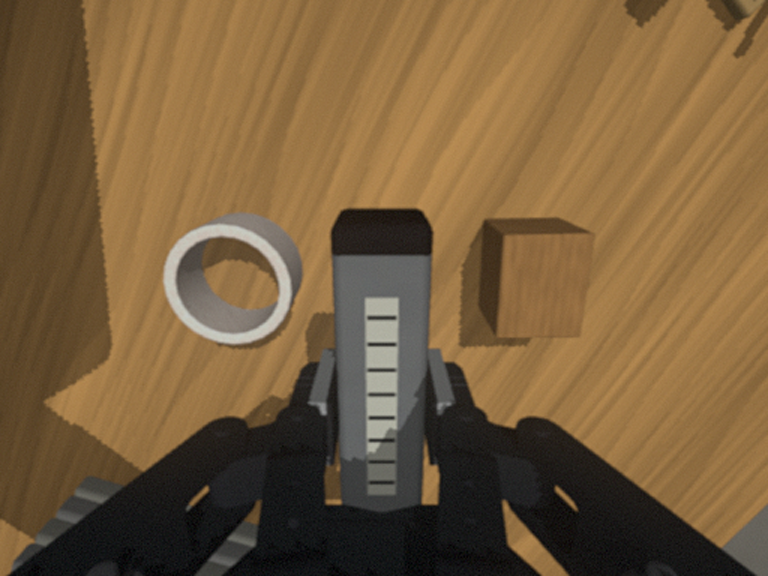

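The gauge is held level, its back face between y≈210 (bottom edge) and about 228 (top edge). The tape and box haven't moved.

Run:
```python
from h import *
d=dict(np.load("w4.npz")); P=lambda u,v,z: back(d,(u/1.5,v/1.5),z)
tcp=np.array([.4853,-.2855]); a=np.radians(27.8); x=np.array([np.cos(a),np.sin(a)]); z=np.array([-x[1],x[0]])
for n,u,v,h in [("bot",382,210,.179),("top",382,228,.209),("top",382,235,.209),("capline",382,254,.209)]:
    p=P(u,v,h)[:2]-tcp; print(n,(p@x).round(4),(p@z).round(4))
for u in (333,432): p=P(u,235,.209)[:2]-tcp; print("side",(p@x).round(4))
g=camera("top"); r=spot_in("top","gauge"); print(r[:2]);
```

```text
bot 0.0008 0.0574
top 0.0006 0.057
top 0.0006 0.0549
capline 0.0006 0.0492
side -0.0138
side 0.0153
[{'bbox': [330.8, 196.1, 18.7, 22.1], 'p': 0.7}]
```

Emit:
apply_moves([
  [0, 0, 0],
  [0, 0, 0],
  [0, 0, 0],
  [0, 0, 0],
  [0, 0, 0],
  [0, 0, 0],
  [0, 0, 0.04],
  [0, 0, 0.04],
  [0, 0, 0.04],
  [0, 0, 0.04],
  [0, 0, 0.04],
  [0, 0, 0.04],
], spin=[7.1, 7.1, 7.1, 7.1, 7.1, 7.1, 0, 0, 0, 0, 0, 0], claw=[0.2, 0.2, 0.2, 0.2, 0.2, 0.2, 0.2, 0.2, 0.2, 0.2, 0.2, 0.2])

```text
time: 13.25
ee_pos: [0.5451, -0.0514, 0.1838]
orientation: [-0.701, 0.701, -0.093, 0.09]
contact_force: [0.7, 0.4, -2.1]
opening: 0.029
```

Emit:
apply_moves([
  [0, 0, 0.04],
  [0, 0, 0.04],
  [0, 0, 0.04],
  [0, 0, 0.04],
  [0, 0, 0.04],
  [-0.001, 0, 0.04],
  [0, 0, 0.006],
  [0, 0.02, 0],
  [0, 0.01, 0],
  [0, 0, 0],
  [0, 0, 0],
], spin=[0, 0, 0, 0, 0, 0, 0, 0, 0, 0, 0], claw=[0.2, 0.2, 0.2, 0.2, 0.2, 0.2, 0.2, 0.2, 0.2, 0.2, 0.2])

```text
time: 14.17
ee_pos: [0.6069, 0.1835, 0.154]
orientation: [-0.7, 0.702, -0.093, 0.09]
contact_force: [0.2, -0.6, -2.1]
opening: 0.0291
```

Run:
```python
from h import *
d=snap("wrist","w5")
e=snap("scene","s5",(195,190,355,350),3)
im=np.hstack([cv2.imread("pics/w5.png")[0:480,200:600],cv2.resize(cv2.imread("pics/s5.png"),(400,480*1))]); im=im[:480,:800]; cv2.imwrite("pics/c5.png",im)
plan([.610,.1855,.157],-15)
```

```text
t 14.27 pos [0.6086 0.1839 0.1562] head -14.9 tilt [-0.001 -0.    -1.   ] F [ 0.   1.2 -3.2] open 0.0288 q6 2.12
spin 0.09 then shift mm [ 1.  -0.8  1.9]
```

View pics/c5.png

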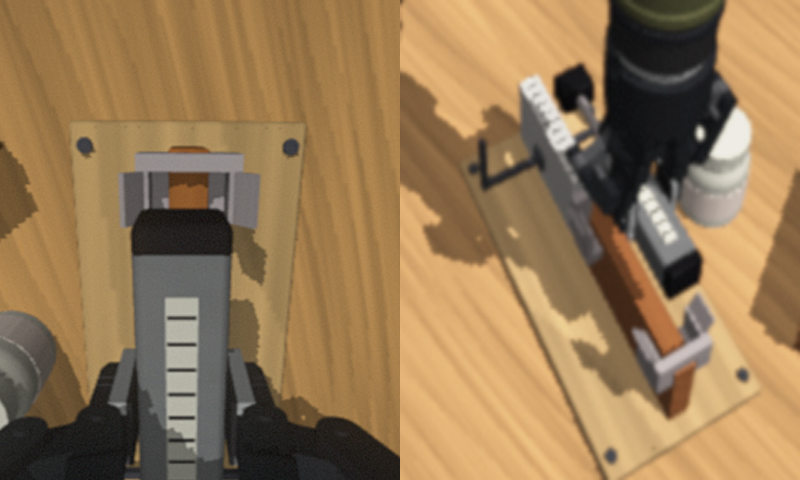

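The gauge hovers over the cradle. In crop pixels, the back wall's far top edge is at (137–242,153), the lips span x=122–260, and the base's back edge is (71,122)–(305,124).

Run:
```python
from h import *
d=dict(np.load("w5.npz")); P=lambda u,v,z: back(d,((u+200)/1.5,v/1.5),z)
tcp=np.array([.6086,.1839]); a=np.radians(-14.9); x=np.array([np.cos(a),np.sin(a)]); z=np.array([-x[1],x[0]])
for n,u,v,h,off in [("wall far L",137,153,.092,73),("wall far R",242,154,.092,73),("lipL far",122,172,.104,65),("lipR far",260,174,.104,65),("lipL near",121,224,.104,41),("lipR near",258,227,.104,41),("base L",71,122,.012,90),("base R",305,124,.012,90),("base Lnear",88,330,.012,0),("base Rnear",284,380,.012,0),
 ("gauge back bot",182,210,.148,60),("gauge back top",182,228,.178,60),("gL",133,240,.178,0),("gR",232,240,.178,0)]:
    p=P(u,v,h)[:2]-tcp; print(n,"x",(p@x*1000).round(1),"z",(p@z*1000).round(1),"-> origin z",(p@z*1000-off).round(1))
```

```text
wall far L x -23.1 z 75.4 -> origin z 2.4
wall far R x 25.2 z 75.0 -> origin z 2.0
lipL far x -28.7 z 67.8 -> origin z 2.8
lipR far x 31.9 z 67.0 -> origin z 2.0
lipL near x -30.2 z 44.8 -> origin z 3.8
lipR near x 32.4 z 43.4 -> origin z 2.4
base L x -71.9 z 91.5 -> origin z 1.5
base R x 74.4 z 90.2 -> origin z 0.2
base Lnear x -71.3 z -51.2 -> origin z -51.2
base Rnear x 75.3 z -92.9 -> origin z -92.9
gauge back bot x -2.3 z 58.2 -> origin z -1.8
gauge back top x -2.3 z 57.9 -> origin z -2.1
gL x -16.2 z 54.4 -> origin z 54.4
gR x 12.0 z 54.4 -> origin z 54.4
```

Emit:
apply_moves([
  [0.0034, 0, 0.0043],
  [0, 0.02, 0],
  [0, 0.02, 0],
  [0, 0.007, 0],
  [0, 0.007, 0],
  [0, 0.005, 0],
  [0, 0, 0],
], spin=[0.5, 0, 0, 0, 0, 0, 0], claw=[0.2, 0.2, 0.2, 0.2, 0.2, 0.2, 0.2])

```text
time: 14.85
ee_pos: [0.613, 0.1878, 0.0969]
orientation: [-0.701, 0.701, -0.095, 0.094]
contact_force: [0.0, -0.6, -3.4]
opening: 0.0288
```

Run:
```python
from h import *
d=snap("wrist","w6")
e=snap("scene","s6",(195,190,355,350),3)
im=np.hstack([cv2.imread("pics/w6.png")[0:480,200:600],cv2.imread("pics/s6.png")[:,40:440]]); cv2.imwrite("pics/c6.png",im)
plan([.610,.1855,.0882],-15)
```

```text
t 14.95 pos [0.6136 0.1881 0.0979] head -15.4 tilt [ 0.001  0.    -1.   ] F [-0.3  0.3 -2.4] open 0.0288 q6 2.14
spin -0.36 then shift mm [-2.8  9.7 -3.4]
```

View pics/c6.png

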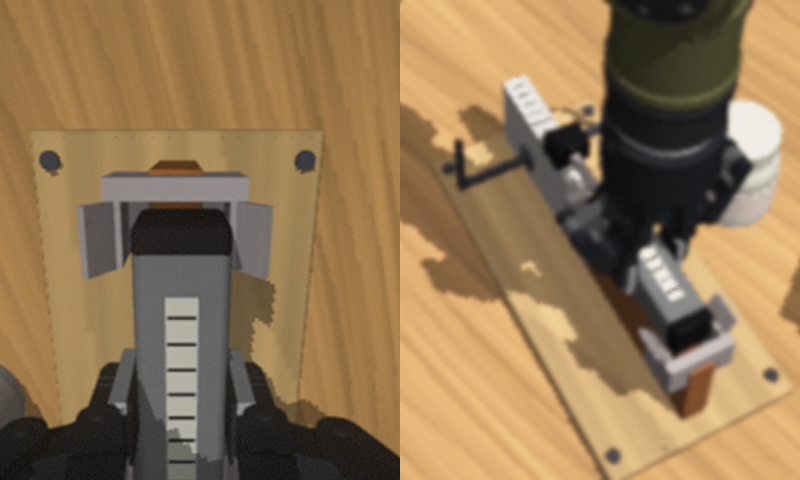

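The gauge has entered between the lips with no contact force. I'll check how well it is centred.

Run:
```python
from h import *
d=dict(np.load("w6.npz")); P=lambda u,v,z: back(d,((u+200)/1.5,v/1.5),z)
tcp=np.array([.6136,.1881]); a=np.radians(-15.4); x=np.array([np.cos(a),np.sin(a)]); z=np.array([-x[1],x[0]])
for n,u,v,h,off in [("wall far L",102,176,.092,73),("wall far R",248,178,.092,73),("lipL far",80,205,.104,65),("lipR far",273,206,.104,65),("lipL near",85,278,.104,41),("lipR near",269,278,.104,41),("base L",32,130,.012,90),("base R",323,131,.012,90),
 ("gauge back bot",182,210,.0897,60),("gauge back top",182,228,.1197,60)]:
    p=P(u,v,h)[:2]-tcp; print(n,"x",(p@x*1000).round(1),"z",(p@z*1000).round(1),"-> origin z",(p@z*1000-off).round(1))
```

```text
wall far L x -28.3 z 70.2 -> origin z -2.8
wall far R x 21.1 z 69.5 -> origin z -3.5
lipL far x -33.6 z 62.2 -> origin z -2.8
lipR far x 27.6 z 61.9 -> origin z -3.1
lipL near x -33.8 z 37.9 -> origin z -3.1
lipR near x 27.9 z 37.8 -> origin z -3.2
base L x -76.5 z 86.3 -> origin z -3.7
base R x 69.9 z 85.8 -> origin z -4.2
gauge back bot x -1.2 z 58.4 -> origin z -1.6
gauge back top x -1.3 z 57.9 -> origin z -2.1
```

Emit:
apply_moves([
  [-0.0015, 0, -0.001],
  [0, 0.003, 0],
  [0, 0.003, 0],
  [0, 0.002, 0],
  [0, 0, 0],
  [0, 0, 0],
], spin=[0, 0, 0, 0, 0, 0], claw=[0.2, 0.2, 0.2, 0.2, 0.2, 0.2])

```text
time: 15.45
ee_pos: [0.6112, 0.1873, 0.0889]
orientation: [-0.701, 0.701, -0.095, 0.094]
contact_force: [-0.7, -0.5, -3.4]
opening: 0.0291
```

Emit:
apply_moves([
  [0, 0.001, 0],
  [0, 0, 0],
], spin=[0, 0], claw=[0.2, 0.2])

```text
time: 15.62
ee_pos: [0.6115, 0.1874, 0.0884]
orientation: [0.701, -0.701, 0.094, -0.095]
contact_force: [-0.6, 0.1, -2.0]
opening: 0.0288
```

Emit:
apply_moves([
  [0, 0.001, 0],
  [0, 0, 0],
], spin=[0, 0], claw=[0.2, 0.2])

```text
time: 15.78
ee_pos: [0.6116, 0.1875, 0.0882]
orientation: [0.701, -0.701, 0.094, -0.095]
contact_force: [-2.2, 0.3, 3.2]
opening: 0.0291
```

Emit:
apply_moves([
  [0, 0, 0],
  [0, 0, 0],
  [0, 0, 0],
  [0, 0, 0],
  [0, -0.01, 0],
  [0, -0.03, 0],
  [0, -0.04, 0],
  [0, -0.04, 0],
  [0, 0, 0],
  [0, 0, 0],
], spin=[0, 0, 0, 0, 0, 0, 0, 0, 0, 0], claw=[0.4, 0.5, 0.6, 0.6, 0.6, 0.6, 0.6, 0.6, 0.6, 0.6])

```text
time: 16.62
ee_pos: [0.6136, 0.188, 0.2113]
orientation: [0.702, -0.7, 0.092, -0.097]
contact_force: [1.0, -0.3, -0.3]
opening: 0.051
```

Run:
```python
from h import *
d=snap("wrist","w7"); d=snap("scene","s7",(210,200,350,340),4.2)
plan([.61,.1855,.0882],-15)
im=np.hstack([cv2.imread("pics/w7.png")[30:530,200:550],cv2.imread("pics/s7.png")[:500,60:500]]); cv2.imwrite("pics/c7.png",im)
```

```text
t 16.72 pos [0.6112 0.1873 0.2072] head -15.4 tilt [ 0. -0. -1.] F [-0.4  0.4 -0.3] open 0.0515 q6 2.14
spin -0.36 then shift mm [ -0.7 119.   -2.1]
```

View pics/c7.png

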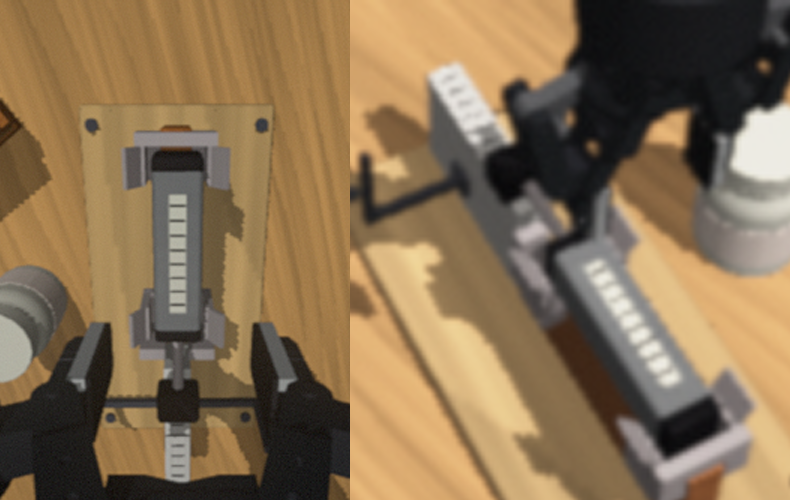

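The gauge lies in the cradle with its rod in the slot and its grip over the keel, grip top at about (379,431) in full 1.5x pixels. Next I need the cursor and grip positions.

Run:
```python
from h import *
o=np.array([.6098,.1859]); a=np.radians(74.4); ux=np.array([np.cos(a),np.sin(a)]); uy=np.array([-ux[1],ux[0]])
S=lambda p:(((p[:2]-o)@ux*1000).round(1),((p[:2]-o)@uy*1000).round(1))
w1=dict(np.load("w1.npz")); w7=dict(np.load("w7.npz")); s0=dict(np.load("scene0.npz"))
print("w1 post tip",S(back(w1,(309/1.5,452/1.5),.095)),"keel end",S(back(w1,(394/1.5,486/1.5),.0825)))
for n,uv in [("L",(228,237)),("R",(281,216))]: print("scene tip",n,S(back(s0,uv,.095)))
for n,u,v,z in [("grip far",379,452,.106),("gripnear top",379,418,.106),("back",377,180,.11),("wallbackL",335,162,.092),("wallbackR",417,162,.092),("base",280,134,.012),("baseR",473,134,.012),("keel end",377,511,.0825)]:
    print(n,S(back(w7,(u/1.5,v/1.5),z)))
for x in (-155,-160,-165,-170,-175):
    for y in (-69,69):
        p=[*(o+ux*x/1000+uy*y/1000),.095]; print(x,y,"scene",proj(s0,p).round(1),"w1",(proj(w1,p)*1.5).round(1))
im=cv2.cvtColor(s0["color"],cv2.COLOR_RGB2BGR); cv2.imwrite("pics/s0c.png",cv2.resize(im[195:275,210:300],None,fx=6,fy=6,interpolation=cv2.INTER_CUBIC))
plan([*(o+ux*-.115),.076],-15.5)
```

```text
w1 post tip (np.float64(-159.9), np.float64(68.2)) keel end (np.float64(-203.8), np.float64(-1.7))
scene tip L (np.float64(-156.3), np.float64(-70.2))
scene tip R (np.float64(-155.7), np.float64(65.7))
grip far (np.float64(-123.8), np.float64(-1.7))
gripnear top (np.float64(-95.5), np.float64(-1.6))
back (np.float64(64.2), np.float64(-0.2))
wallbackL (np.float64(73.0), np.float64(24.7))
wallbackR (np.float64(73.2), np.float64(-23.9))
base (np.float64(89.7), np.float64(73.4))
baseR (np.float64(90.2), np.float64(-72.8))
keel end (np.float64(-201.9), np.float64(-0.2))
-155 -69 scene [228.7 237.2] w1 [481.4 451.3]
-155 69 scene [282.4 215.7] w1 [307.9 446.9]
-160 -69 scene [227.8 235.6] w1 [480.7 456.4]
-160 69 scene [281.3 214.2] w1 [308.  452.1]
-165 -69 scene [226.9 234. ] w1 [480.  461.5]
-165 69 scene [280.3 212.8] w1 [308.2 457.2]
-170 -69 scene [225.9 232.5] w1 [479.4 466.5]
-170 69 scene [279.2 211.3] w1 [308.3 462.3]
-175 -69 scene [225.  230.9] w1 [478.7 471.5]
-175 69 scene [278.2 209.9] w1 [308.4 467.4]
t 16.72 pos [0.6112 0.1873 0.2072] head -15.4 tilt [ 0. -0. -1.] F [-0.4  0.4 -0.3] open 0.0515 q6 2.14
spin 0.14 then shift mm [  -1.2  131.2 -116.7]
```

View pics/s0c.png

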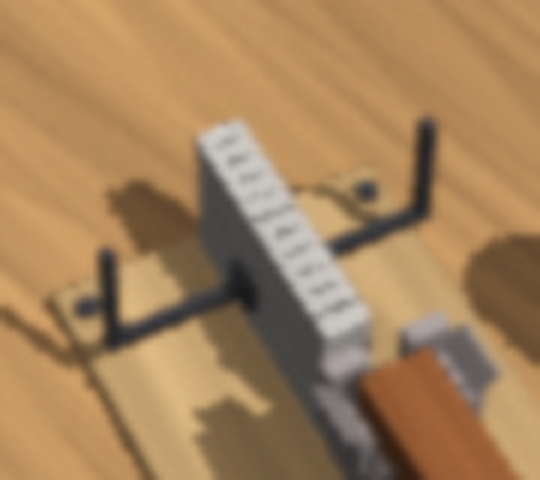

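From the scene crop, the left post tip is at (108,250) and the right at (427,122), so the cursor is at about -158 mm in stand x. I'll back off along +x to see both posts and the grip in one wrist view.

Emit:
apply_moves([
  [0, 0, 0.04],
  [0, 0, 0.04],
  [0, 0, 0.03],
  [0, 0, 0],
  [0, 0, 0],
  [0, 0, 0],
  [0, 0, 0],
], spin=[0, 0, 0, 0, 0, 0, 0], claw=[0.6, 0.6, 0.6, 0.6, 0.6, 0.6, 0.6])

```text
time: 17.3
ee_pos: [0.6398, 0.2921, 0.2062]
orientation: [-0.7, 0.701, -0.095, 0.094]
contact_force: [1.1, -0.8, -0.3]
opening: 0.0515
```

Run:
```python
from h import *
d=snap("wrist","w8")
im=cv2.cvtColor(d["color"],cv2.COLOR_RGB2BGR); cv2.imwrite("pics/w8c.png",cv2.resize(im[110:260,155:355],None,fx=4,fy=4,interpolation=cv2.INTER_CUBIC))
plan([.61,.1855,.0882],-15)
```

```text
t 17.35 pos [0.64   0.2921 0.2067] head -15.4 tilt [-0.001 -0.001 -1.   ] F [ 0.  -0.9  0. ] open 0.0513 q6 2.27
spin -0.42 then shift mm [  -1.3  118.6 -110.6]
```

View pics/w8c.png

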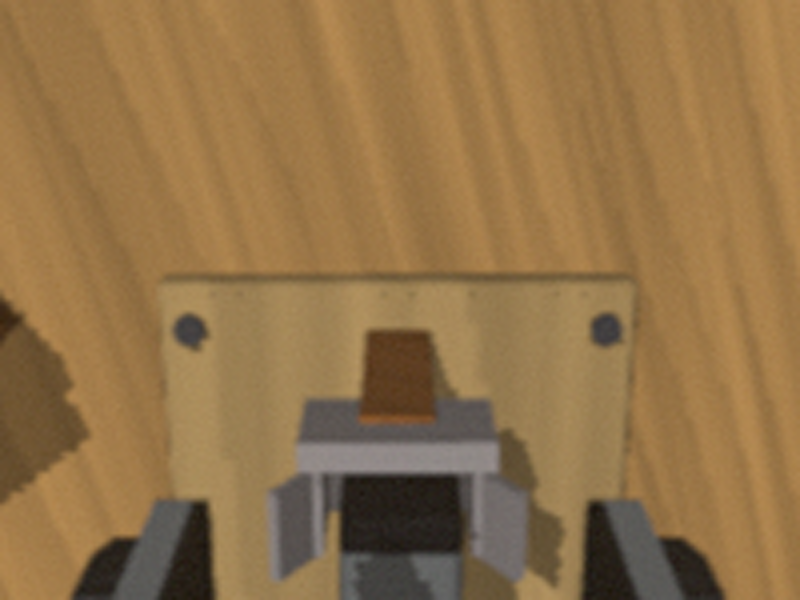

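That was the wrong way: the view shows only the cradle's back end, with the back wall at (400,450). I'll go to the keel's far side instead.

Emit:
apply_moves([
  [0, 0, -0.039],
  [0, 0, -0.039],
  [0, 0, -0.039],
  [0, 0, -0.039],
  [0, 0, -0.039],
  [0, 0, -0.039],
  [0, 0, -0.039],
  [0, 0, -0.039],
  [0, 0, -0.038],
  [0, 0, 0],
  [0, 0, 0],
  [0, 0, 0],
], spin=[0, 0, 0, 0, 0, 0, 0, 0, 0, 0, 0, 0], claw=[0.6, 0.6, 0.6, 0.6, 0.6, 0.6, 0.6, 0.6, 0.6, 0.6, 0.6, 0.6])

```text
time: 18.35
ee_pos: [0.5476, -0.0445, 0.2075]
orientation: [0.701, -0.7, 0.095, -0.095]
contact_force: [0.4, 0.0, -0.6]
opening: 0.0514
```

Run:
```python
from h import *
d=snap("wrist","w9")
o=np.array([.6098,.1859]); a=np.radians(74.4); ux=np.array([np.cos(a),np.sin(a)]); uy=np.array([-ux[1],ux[0]])
W=lambda x,y,z:[*(o+ux*x/1000+uy*y/1000),z/1000]
pts=np.array([proj(d,W(*p)) for p in [(-158,69,95),(-158,-69,95),(-103,15,106),(-127,-15,106),(-204,0,82.5),(-73,32,105),(-73,-32,105)]]);print(pts.round(1))
lo=np.maximum(pts.min(0).astype(int)-12,0);hi=np.minimum(pts.max(0).astype(int)+14,[512,384]);print(lo,hi)
im=cv2.cvtColor(d["color"],cv2.COLOR_RGB2BGR)[lo[1]:hi[1],lo[0]:hi[0]]; f=min(800/im.shape[1],600/im.shape[0]);print(f)
cv2.imwrite("pics/w9c.png",cv2.resize(im,None,fx=f,fy=f,interpolation=cv2.INTER_CUBIC))
plan(W(-115,0,76),-15.5)
```

```text
[[172.   94.8]
 [333.7  95.1]
 [233.1  18.4]
 [272.1  53.4]
 [252.9 146. ]
 [208.8 -28.4]
 [297.  -28.2]]
[160   0] [347 160]
3.75
t 18.4 pos [ 0.5478 -0.0438  0.2074] head -15.4 tilt [ 0.001  0.    -1.   ] F [ 0.   0.9 -0.3] open 0.0515 q6 1.76
spin 0.13 then shift mm [ -1.9 131.5 122.9]
```

View pics/w9c.png

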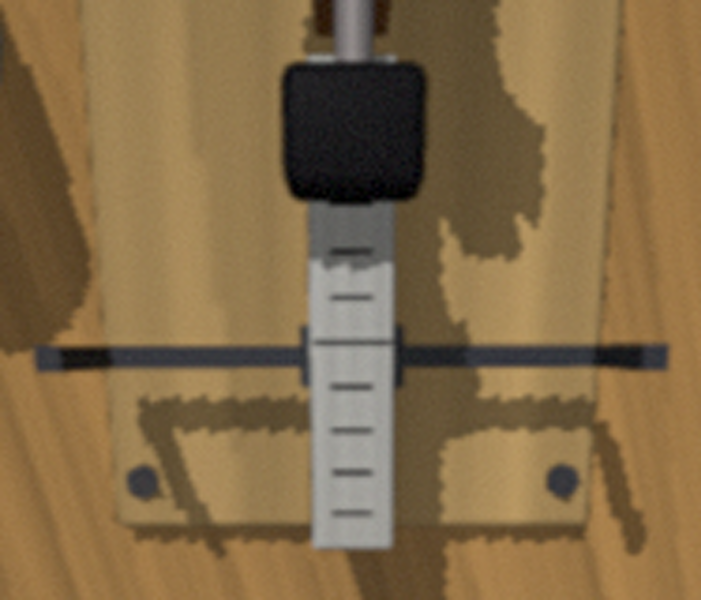

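Both posts and the grip are in one view: post tips at (48,358) and (655,357), grip block spanning (283–425, 62–200), and the keel's end at y≈547.

Run:
```python
from h import *
d=dict(np.load("w9.npz"))
o=np.array([.6098,.1859]); a=np.radians(74.4); ux=np.array([np.cos(a),np.sin(a)]); uy=np.array([-ux[1],ux[0]])
S=lambda u,v,z:[((back(d,(u/3.75+160,v/3.75),z)[:2]-o)@w*1000).round(1) for w in (ux,uy)]
for n,u,v,z in [("postL",48,358,.095),("postR",655,357,.095),("keel long line",352,342,.0825),("keel end",352,547,.0825),("base end",352,523,.012),("grip far edge",354,200,.106),("grip near edge top",354,64,.106),("gripL",283,130,.106),("gripR",425,130,.106)]: print(n,S(u,v,z))
```

```text
postL [np.float64(-158.5), np.float64(68.4)]
postR [np.float64(-158.1), np.float64(-69.8)]
keel long line [np.float64(-154.9), np.float64(-0.8)]
keel end [np.float64(-203.9), np.float64(-0.9)]
base end [np.float64(-208.7), np.float64(-1.0)]
grip far edge [np.float64(-127.0), np.float64(-1.2)]
grip near edge top [np.float64(-102.1), np.float64(-1.1)]
gripL [np.float64(-114.0), np.float64(13.4)]
gripR [np.float64(-113.9), np.float64(-15.7)]
```

Emit:
apply_moves([
  [-0.0008, 0, 0.0413],
  [0, 0, 0.041],
  [0, 0, 0.041],
  [0, 0.03, 0],
  [0, 0.04, 0],
  [0, 0.03, 0],
  [0, 0.02, 0],
  [0, 0.0114, 0],
  [0, 0, 0],
  [0, 0, 0],
  [0, 0, 0],
], spin=[0.1, 0, 0, 0, 0, 0, 0, 0, 0, 0, 0], claw=[0.6, 0.6, 0.6, 0.6, 0.6, 0.6, 0.6, 0.6, 0.6, 0.6, 0.6])

```text
time: 19.32
ee_pos: [0.5812, 0.0756, 0.0774]
orientation: [0.701, -0.7, 0.094, -0.096]
contact_force: [-0.1, 0.4, -0.2]
opening: 0.0515
```

```bash
cat >> h.py <<'E'
o=np.array([.6098,.1859]); a_=np.radians(74.4); ux=np.array([np.cos(a_),np.sin(a_)]); uy=np.array([-ux[1],ux[0]])
def W(x,y,z): return [*(o+ux*x/1000+uy*y/1000),z/1000]
def tcp_stand():
    s=ctrl.read_state(); p=s["ee_pos"]; print("stand xyz",((p[:2]-o)@ux*1000).round(2),((p[:2]-o)@uy*1000).round(2),(p[2]*1000).round(2))
E
python3 - <<'E'
from h import *
plan(W(-114.5,-1.1,76),-15.6); tcp_stand()
E
```

```text
t 19.32 pos [0.5812 0.0756 0.0774] head -15.4 tilt [ 0.002  0.    -1.   ] F [-0.1  0.4 -0.2] open 0.0515 q6 1.97
spin 0.18 then shift mm [-1.   1.4 -0.6]
stand xyz -113.9 -2.08 77.39
```

Emit:
apply_moves([
  [-0.001, 0, 0],
  [0, 0, 0],
  [0, 0, 0],
  [0, 0, 0],
  [0, 0, 0],
], spin=[0, 0, 0, 0, 0], claw=[0.6, 0.2, 0.2, 0.2, 0.2], force=70)

```text
time: 19.73
ee_pos: [0.5798, 0.0752, 0.0769]
orientation: [0.701, -0.7, 0.094, -0.096]
contact_force: [0.7, -0.6, 5.7]
opening: 0.0288
```

Run:
```python
from h import *
plan(W(-158.3,-1.1,76),-15.6); tcp_stand()
```

```text
t 19.73 pos [0.5798 0.0752 0.0769] head -15.5 tilt [ 0.002  0.    -1.   ] F [ 0.7 -0.6  5.7] open 0.0288 q6 1.97
spin 0.13 then shift mm [  0.2   0.9 -43.6]
stand xyz -114.67 -0.87 76.91
```

Emit:
apply_moves([
  [0, -0.0008, -0.003],
  [0, 0, -0.004],
  [0, 0, -0.005],
  [0, 0, -0.005],
  [0, 0, -0.005],
  [0, 0, -0.005],
  [0, 0, -0.005],
  [0, 0, -0.004],
  [0, 0, -0.003],
  [0, 0, -0.002],
  [0, 0, 0],
  [0, 0, 0],
], spin=[0, 0, 0, 0, 0, 0, 0, 0, 0, 0, 0, 0], claw=[0.2, 0.2, 0.2, 0.2, 0.2, 0.2, 0.2, 0.2, 0.2, 0.2, 0.2, 0.2])

```text
time: 20.73
ee_pos: [0.5683, 0.0365, 0.0768]
orientation: [0.702, -0.7, 0.095, -0.095]
contact_force: [2.8, 6.9, 3.0]
opening: 0.0291
```

Run:
```python
from h import *
plan(W(-158.3,-1.1,76),-15.6); tcp_stand()
d=snap("wrist","w10"); s=snap("scene","s10"); 
print([proj(d,W(x,0,106)).round(1) for x in (-146.3,-170.3)])
```

```text
t 20.73 pos [0.5683 0.0365 0.0768] head -15.4 tilt [ 0.001  0.003 -1.   ] F [2.8 6.9 3. ] open 0.0291 q6 1.9
spin 0.16 then shift mm [ 0.9  0.8 -3.3]
stand xyz -155.04 -0.23 76.79
[array([256. , 260.6]), array([255.8, 303.2])]
```

Emit:
apply_moves([
  [0, 0, -0.002],
  [0, 0, -0.0013],
  [0, 0, 0],
], spin=[0, 0, 0], claw=[0.2, 0.2, 0.2])

```text
time: 21.08
ee_pos: [0.5675, 0.0334, 0.0768]
orientation: [0.702, -0.7, 0.095, -0.095]
contact_force: [3.2, 7.7, 2.7]
opening: 0.0291
```

Run:
```python
from h import *
plan(W(-158.3,-1.1,76),-15.6); tcp_stand()
d=snap("wrist","w11")
print([proj(d,W(x,-1,106)).round(1).tolist() for x in (-146.3,-170.3)],proj(d,W(-146.3,-1,84)).round(1))
g=cv2.cvtColor(d["color"],cv2.COLOR_RGB2GRAY)
print([(r,int(g[r,250:260].mean())) for r in range(225,330,3)])
print(d["color"][225:330:6,254].tolist())
```

```text
t 21.08 pos [0.5675 0.0334 0.0768] head -15.4 tilt [ 0.001  0.003 -1.   ] F [3.2 7.7 2.7] open 0.0291 q6 1.9
spin 0.17 then shift mm [ 0.9  0.8 -0.1]
stand xyz -158.22 -0.23 76.76
[[258.2, 254.6], [257.9, 297.9]] [257.6 232.5]
[(225, 138), (228, 138), (231, 138), (234, 137), (237, 137), (240, 136), (243, 131), (246, 28), (249, 28), (252, 32), (255, 33), (258, 33), (261, 30), (264, 32), (267, 30), (270, 30), (273, 30), (276, 28), (279, 29), (282, 27), (285, 30), (288, 29), (291, 25), (294, 98), (297, 109), (300, 109), (303, 110), (306, 61), (309, 110), (312, 110), (315, 109), (318, 119), (321, 130), (324, 132), (327, 133)]
[[153, 144, 144], [150, 144, 142], [152, 145, 142], [148, 141, 140], [36, 32, 33], [36, 33, 34], [28, 26, 24], [28, 24, 26], [34, 31, 31], [32, 26, 22], [28, 28, 27], [29, 29, 23], [112, 110, 105], [111, 111, 108], [112, 110, 106], [111, 110, 106], [166, 127, 79], [166, 126, 76]]
```

Run:
```python
from h import *
d=dict(np.load("w11.npz"))
g=cv2.cvtColor(d["color"],cv2.COLOR_RGB2GRAY)
print("keel end pred",[proj(d,W(x,-1,82.5)).round(1).tolist() for x in (-204,-200)], "wall top front edge", [proj(d,W(x,12,105)).round(1).tolist() for x in (-65,-73)])
print([(r,int(g[r,250:260].mean())) for r in range(314,326)])
P=proj(d,W(-69,20,105)); c=int(P[0]); print(c,[(r,int(g[r,c-2:c+3].mean())) for r in range(int(P[1])-20,int(P[1])+20,1)])
print("base back",proj(d,W(90,40,12)).round(1),proj(d,W(73,-18,92)).round(1))
```

```text
keel end pred [[257.0, 317.7], [257.0, 312.3]] wall top front edge [[224.7, 61.8], [225.3, 84.7]]
[(314, 109), (315, 109), (316, 109), (317, 111), (318, 119), (319, 126), (320, 129), (321, 130), (322, 129), (323, 131), (324, 132), (325, 131)]
203 [(53, 103), (54, 103), (55, 103), (56, 101), (57, 98), (58, 100), (59, 99), (60, 95), (61, 108), (62, 142), (63, 153), (64, 154), (65, 153), (66, 153), (67, 152), (68, 151), (69, 152), (70, 152), (71, 151), (72, 152), (73, 151), (74, 151), (75, 151), (76, 152), (77, 151), (78, 151), (79, 150), (80, 150), (81, 150), (82, 150), (83, 152), (84, 144), (85, 95), (86, 87), (87, 129), (88, 143), (89, 144), (90, 144), (91, 144), (92, 144)]
base back [ 178.1 -250.2] [ 327.7 -505.1]
```

The calibration holds on the keel's end and the front wall, to about 0.5 px. The grip itself appears 2 mm short, so I'll pull 2 mm more and check.

Emit:
apply_moves([
  [0, 0, -0.002],
  [0, 0, 0],
  [0, 0, 0],
], spin=[0, 0, 0], claw=[0.2, 0.2, 0.2])

```text
time: 21.38
ee_pos: [0.567, 0.0317, 0.0767]
orientation: [0.702, -0.7, 0.095, -0.095]
contact_force: [3.0, 8.2, 2.6]
opening: 0.0286
```

Run:
```python
from h import *
plan(W(-158.3,-1.1,76),-15.6); tcp_stand()
d=snap("wrist","w12")
g=cv2.cvtColor(d["color"],cv2.COLOR_RGB2GRAY)
print([proj(d,W(x,-1,z)).round(1).tolist()[1] for x,z in ((-146.3,99),(-170.3,106),(-169.3,106))])
print([(r,int(g[r,250:260].mean())) for r in list(range(240,254))+list(range(288,300))])
```

```text
t 21.38 pos [0.567  0.0317 0.0767] head -15.4 tilt [ 0.001  0.003 -1.   ] F [3.  8.2 2.6] open 0.0286 q6 1.89
spin 0.17 then shift mm [0.9 0.7 1.7]
stand xyz -160.05 -0.21 76.73
[243.5, 294.8, 293.1]
[(240, 137), (241, 137), (242, 138), (243, 132), (244, 90), (245, 46), (246, 29), (247, 26), (248, 29), (249, 30), (250, 30), (251, 29), (252, 31), (253, 34), (288, 28), (289, 28), (290, 27), (291, 22), (292, 49), (293, 98), (294, 111), (295, 111), (296, 109), (297, 109), (298, 108), (299, 109)]
```

The edges now match the mark to within about 0.5 mm. Hold.

Emit:
apply_moves([
  [0, 0, 0],
  [0, 0, 0],
  [0, 0, 0],
  [0, 0, 0],
  [0, 0, 0],
  [0, 0, 0],
  [0, 0, 0],
  [0, 0, 0],
  [0, 0, 0],
  [0, 0, 0],
  [0, 0, 0],
  [0, 0, 0],
], spin=[0, 0, 0, 0, 0, 0, 0, 0, 0, 0, 0, 0], claw=[0.2, 0.2, 0.2, 0.2, 0.2, 0.2, 0.2, 0.2, 0.2, 0.2, 0.2, 0.2])

```text
time: 22.43
ee_pos: [0.567, 0.0318, 0.0767]
orientation: [0.702, -0.7, 0.095, -0.095]
contact_force: [1.7, 7.7, 2.4]
opening: 0.0289
```

Emit:
apply_moves([
  [0, 0, 0],
  [0, 0, 0],
  [0, 0, 0],
  [0, 0, 0],
  [0, 0, 0],
  [0, 0, 0],
  [0, 0, 0],
  [0, 0, 0],
  [0, 0, 0],
  [0, 0, 0],
  [0, 0, 0],
  [0, 0, 0],
], spin=[0, 0, 0, 0, 0, 0, 0, 0, 0, 0, 0, 0], claw=[0.2, 0.2, 0.2, 0.2, 0.2, 0.2, 0.2, 0.2, 0.2, 0.2, 0.2, 0.2])

```text
time: 23.43
ee_pos: [0.567, 0.0318, 0.0767]
orientation: [0.702, -0.7, 0.095, -0.095]
contact_force: [3.1, 7.9, 3.0]
opening: 0.0287
```

Run:
```python
from h import *
tcp_stand()
d=snap("wrist","w13")
g=cv2.cvtColor(d["color"],cv2.COLOR_RGB2GRAY)
print([proj(d,W(x,-1,z)).round(1).tolist()[1] for x,z in ((-146.3,99),(-169.3,106))])
print([(r,int(g[r,250:260].mean())) for r in list(range(240,250))+list(range(289,296))])
# housing front end: dark cap / wall gap
f=g[:120,250:260]; print([(r,int(g[r,236:244].mean())) for r in range(30,110,3)])
print("wall rows",[proj(d,W(x,9,105)).round(1).tolist() for x in (-65,-73)])
```

```text
stand xyz -159.96 -0.23 76.73
[243.6, 293.2]
[(240, 136), (241, 138), (242, 138), (243, 131), (244, 89), (245, 46), (246, 28), (247, 28), (248, 27), (249, 29), (289, 27), (290, 26), (291, 22), (292, 50), (293, 98), (294, 110), (295, 110)]
[(30, 39), (33, 38), (36, 33), (39, 28), (42, 24), (45, 22), (48, 17), (51, 14), (54, 9), (57, 10), (60, 12), (63, 52), (66, 57), (69, 55), (72, 57), (75, 58), (78, 58), (81, 58), (84, 60), (87, 66), (90, 98), (93, 100), (96, 107), (99, 95), (102, 101), (105, 108), (108, 104)]
wall rows [[232.7, 56.7], [233.1, 79.8]]
```

Emit:
apply_moves([
  [0, 0, 0.002],
  [0, 0, 0.003],
  [0, 0, 0.004],
  [0, 0, 0.004],
  [0, 0, 0.004],
  [0, 0, 0.004],
  [0, 0, 0.004],
  [0, 0, 0.004],
  [0, 0, 0.003],
  [0, 0, 0.002],
  [0, 0, 0.001],
  [0, 0, 0],
], spin=[0, 0, 0, 0, 0, 0, 0, 0, 0, 0, 0, 0], claw=[0.2, 0.2, 0.2, 0.2, 0.2, 0.2, 0.2, 0.2, 0.2, 0.2, 0.2, 0.2])

```text
time: 24.48
ee_pos: [0.5762, 0.0645, 0.0769]
orientation: [-0.701, 0.701, -0.095, 0.095]
contact_force: [1.3, 3.1, 6.3]
opening: 0.0291
```

Run:
```python
from h import *
tcp_stand()
d=snap("wrist","w14")
g=cv2.cvtColor(d["color"],cv2.COLOR_RGB2GRAY)
print("pred grip rows if centre -120:",[proj(d,W(x,-1,z)).round(1).tolist()[1] for x,z in ((-108,99),(-131,106))])
print([(r,int(g[r,250:260].mean())) for r in list(range(236,262,2))+list(range(280,302,2))])
```

```text
stand xyz -125.99 -0.25 76.9
pred grip rows if centre -120: [235.5, 285.5]
[(236, 139), (238, 140), (240, 139), (242, 141), (244, 99), (246, 31), (248, 29), (250, 31), (252, 33), (254, 35), (256, 35), (258, 33), (260, 34), (280, 28), (282, 29), (284, 29), (286, 28), (288, 29), (290, 27), (292, 49), (294, 87), (296, 52), (298, 109), (300, 109)]
```

Emit:
apply_moves([
  [0, 0, 0.002],
  [0, 0, 0.0015],
  [0, 0, 0.001],
  [0, 0, 0],
  [0, 0, 0],
], spin=[0, 0, 0, 0, 0], claw=[0.2, 0.2, 0.2, 0.2, 0.2])

```text
time: 24.95
ee_pos: [0.5773, 0.0685, 0.077]
orientation: [-0.701, 0.701, -0.095, 0.095]
contact_force: [1.4, 2.5, 6.7]
opening: 0.0291
```

Run:
```python
from h import *
tcp_stand(); s=ctrl.read_state(); print("F along stand x",s["contact_force"][:2]@ux)
```

```text
stand xyz -121.86 -0.27 76.95
F along stand x 2.7386766040601196
```

Emit:
apply_moves([
  [0, 0, 0.001],
  [0, 0, 0.001],
  [0, 0, 0],
], spin=[0, 0, 0], claw=[0.2, 0.2, 0.2])

```text
time: 25.2
ee_pos: [0.5773, 0.0688, 0.0769]
orientation: [-0.699, 0.702, -0.095, 0.096]
contact_force: [-1.0, -2.6, 8.0]
opening: 0.0288
```

Run:
```python
from h import *
tcp_stand(); s=ctrl.read_state(); print("F along stand x",s["contact_force"][:2]@ux,s["contact_force"])
```

```text
stand xyz -121.47 -0.2 76.95
F along stand x -2.814942649513394 [-1.00045925 -2.64327063  8.00461398]
```

Home: the force reversed as the plunger reached its stop. Release and withdraw.

Emit:
apply_moves([
  [0, 0, -0.0007],
  [0, 0, 0],
  [0, 0, 0],
  [0, 0, 0],
  [0, 0, 0],
  [0, -0.01, 0],
  [0, -0.03, 0],
  [0, -0.04, 0],
  [0, -0.04, 0],
  [0, 0, 0],
  [0, 0, 0],
], spin=[0, 0, 0, 0, 0, 0, 0, 0, 0, 0, 0], claw=[0.2, 0.36, 0.42, 0.5, 0.6, 0.6, 0.6, 0.6, 0.6, 0.6, 0.6])

```text
time: 26.12
ee_pos: [0.5795, 0.0701, 0.2004]
orientation: [0.701, -0.7, 0.093, -0.097]
contact_force: [0.3, 0.4, -0.4]
opening: 0.0511
```

Run:
```python
from h import *
tcp_stand()
d=snap("wrist","w15"); t=snap("top","t15"); s=snap("scene","s15")
for c,z in (("top",0),("wrist",0),("scene",0)):
    for n in ["gauge","offcut","tape_roll","screw_box","glue_jar","pull_grip"]:
        print(c,n,[(np.round(x["bbox"],1).tolist(),round(x["p"],2)) for x in spot_in(c,n)[:1]])
g=cv2.cvtColor(d["color"],cv2.COLOR_RGB2GRAY)
# compare static regions of top pics with the start
t0=dict(np.load("top0.npz"))["color"]
def blk(im,x,y,r=18): return cv2.cvtColor(im,cv2.COLOR_RGB2GRAY)[int(y-r):int(y+r),int(x-r):int(x+r)]
for n,x,y in (("tape",353,220),("box",320,158),("jar",191,199)):
    print(n,cv2.phaseCorrelate(np.float32(blk(t0,x,y)),np.float32(blk(t["color"],x,y))),np.abs(blk(t0,x,y).astype(int)-blk(t["color"],x,y)).mean())
col=int(proj(d,W(0,-1,110))[0]); print([proj(d,W(x,-1,110)).round(1).tolist() for x in (60,55,-60,-65)], [(x,proj(d,W(x,-1,106)).round(1).tolist()) for x in (-108,-132)])
c2=int(proj(d,W(-120,-1,106))[0]); print([(r,int(g[r,c2-4:c2+4].mean())) for r in range(0,384,6)])
```

```text
stand xyz -119.65 -1.93 200.36
top gauge [([218.4, 164.6, 4.8, 12.4], 0.46)]
top offcut [([231.2, 166.6, 43.5, 53.2], 0.73)]
top tape_roll [([354.8, 219.9, 30.8, 23.9], 0.87)]
top screw_box [([318.2, 159.5, 28.5, 20.6], 0.82)]
top glue_jar []
top pull_grip [([134.5, 206.3, 9.8, 27.5], 0.21)]
wrist gauge [([252.2, 101.2, 40.2, 202.5], 0.58)]
wrist offcut []
wrist tape_roll []
wrist screw_box []
wrist glue_jar [([121.3, 131.4, 98.6, 71.6], 0.62)]
wrist pull_grip [([250.6, 167.1, 37.9, 74.3], 0.65)]
scene gauge [([283.8, 269.6, 55.6, 77.3], 0.57)]
scene offcut [([387.5, 269.1, 25.2, 47.1], 0.81)]
scene tape_roll [([209.1, 140.0, 30.1, 30.6], 0.64)]
scene screw_box [([179.9, 185.8, 32.6, 33.2], 0.94)]
scene glue_jar [([320.9, 245.3, 26.5, 40.0], 0.68)]
scene pull_grip []
tape ((-0.05481780363175304, 0.5590337748986833), 0.5673774392516525) 22.09259259259259
box ((-0.8386013950074158, -0.6147257336704612), 0.50608460586748) 24.390432098765434
jar ((0.5533199876135946, -6.802258119447266), 0.2952444487147861) 53.810956790123456
[[253.8, -60.0], [253.8, -50.9], [253.6, 122.9], [253.6, 129.2]] [(-108, [253.5, 178.7]), (-132, [253.5, 204.4])]
[(0, 177), (6, 177), (12, 68), (18, 178), (24, 176), (30, 178), (36, 177), (42, 160), (48, 177), (54, 79), (60, 175), (66, 120), (72, 174), (78, 168), (84, 174), (90, 172), (96, 174), (102, 97), (108, 98), (114, 99), (120, 28), (126, 25), (132, 78), (138, 114), (144, 113), (150, 111), (156, 112), (162, 115), (168, 111), (174, 109), (180, 33), (186, 34), (192, 34), (198, 36), (204, 93), (210, 161), (216, 152), (222, 160), (228, 152), (234, 152), (240, 161), (246, 145), (252, 79), (258, 108), (264, 116), (270, 117), (276, 120), (282, 124), (288, 125), (294, 128), (300, 129), (306, 128), (312, 129), (318, 128), (324, 129), (330, 129), (336, 130), (342, 38), (348, 26), (354, 26), (360, 26), (366, 22), (372, 20), (378, 21)]
```

Run:
```python
from h import *
s0=dict(np.load("s15.npz")); c=np.array([.427,.3025]); t=np.radians(22.9); u=np.array([np.cos(t),np.sin(t)]); v=np.array([-u[1],u[0]])
q=np.array([proj(s0,[*(c+u*a+v*b),z]) for a in(-.05,.05) for b in(-.015,.015) for z in (.07,.096)])
print("expected offcut bbox",((q.max(0)+q.min(0))/2).round(1),(q.max(0)-q.min(0)).round(1))
print(ctrl.hand_in())
```

```text
expected offcut bbox [388.7 267.2] [26.9 47.9]
the job is handed in; nothing more can be done
None
```

The job is done and handed in, at about 27 s of the 72 s allowed.

**What I did**
- **Offcut:** I lifted it out of the cradle and laid it flat along the pile's top.
- **Gauge:** I lowered it into the cradle with its rod in the slot and its grip over the keel, then let go.
- **Pull:** I drew the grip out to the line between the posts and held it a little over 2 s. I eased it back until the force reversed, which showed the plunger was home, then released and withdrew upward.

**Last checks**
- **At the mark:** The grip's edges in the wrist picture matched the post line (158 mm from the stand's origin) to about 0.5 mm. The spring pull was about 8–9 N.
- **After release:** The grip was home and the housing lay in the cradle, slid up against the front wall. The offcut's box in the scene view matched its planned place on the pile to about 2 px. The arm was clear, at z = 0.20 m.
- **Bystanders:** The screw box and jar boxes in the scene view were within about 1 px of the start. The tape roll was not found well at the start, but its final top-view box agrees with where it lay in the first picture.

**Checks that failed or disagreed**
- The jar was missed in the last top view, and my image-shift check on it was unusable, probably because the arm or its shadow was in the way.
- In that same top view the "offcut" and "gauge" detections were false: the offcut box lay over the stand.
- I had used all 12 pictures, so I checked the final state by numbers only, not by eye.

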